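# Space the open joint and hold the loose tile flush

## Robot

A 6-joint arm with a two-finger parallel gripper is mounted at the origin on a cart in front of the work surface, level with it; the furniture and walls round the work are solid. World frame = base frame: x ahead of the robot, y to its left, z up, the work surface at z = 0. Lengths are in m, angles in rad, forces in N, time in s.
With the tool pointing down it reaches from about 0.35 to 0.8 m from the base axis. Payload 7.3 kg.
Tool frame: the origin (TCP) lies between the finger pads; the fingertips stand 25 mm ahead of it and the grasp point (between the pads) lies 6 mm ahead of it (r.tip_extent is the distance from the TCP to the fingertips, in m); z points along the fingers, y is the line along which they close (so a half turn about z gives the same grasp; the last joint's range is limited). The gripper opens to 85 mm and grips with 20 to 120 N. Pads are 22 mm wide; open, the fingers measure 114 mm over their backs; the gripper's body (76 mm by 85 mm) begins 54 mm behind the grasp point. The pads swing forward as they close: fully open they stand 13 mm farther back than shut.
Start: joints at [-1.269, 0.342, 1.524, -0, 1.275, -0.146], TCP at [0.227, -0.473, 0.256] pointing down, gripper open.
Joint ranges: [-2.53, 2.53], [-0.77, 2.02], [0.04, 2.7], [-1, 4.14], [0.28, 2.66], [-3.11, 3.11]. Speed limits (rad/s): [2.57, 2.57, 3.14, 3.14, 3.14, 3.14].

## Interface

Orientations are given as a unit quaternion [x, y, z, w].
In Python, from workcell import r, command_gripper, optics gives the robot as it stands. The module is installed in compiled form; this text tells all that it offers. Calls block until the motion is done:
- r.reach(position, orientation): joint-space move of the TCP to a pose.
- r.move_straight(position, orientation=None, speed=0.15, max_force=None): straight line of the TCP; orientation=None keeps the orientation; speed is the mean speed in m/s. With max_force (N) it stops when the force on the tool has changed by that much, and returns True; else False.
- r.movej(angles): joint-space move.
- command_gripper(opening, force=None): finger opening in m; force is the grip in N (None keeps the last); returns when the fingers have stopped.
- r.hold(seconds).
- r.solve_ik(position, orientation): joint angles nearest the present ones, or None.
- r.read_state(): the state.
- optics.get_image(name): name is "side" or "top"; returns (picture, depth): 420x560x3 uint8, red, green, blue; 420x560 float32, m along the optical axis (not along the pixel's ray), 0 where there is no reading.
- optics.camera_model(name): a dict with "K" (3x3 intrinsics, pixels), "k1" (the pictures are not rectified: a ray, as slopes to the right and down, at radius r is drawn at 1 + k1 r^2 times it, then the intrinsics apply), "R" (3x3) and "t" (3): a world point X has camera coordinates R X + t. Camera axes: x right, y down, z forward; pixel columns grow to the right and rows downward; lengths in m; the calibration is good to about 2 mm. A picture is of the moment at which its call begins. camera_model takes no time and is no camera call.
A pose or a line that the arm cannot do raises r.PlanningError and nothing moves.
- r.finish_job(): hands the job in; it is judged then, once.
The state is a dict: "time_s": time; "joint_positions": joint angles; "dq": joint speeds; "tau": joint torques, N m; "eef_pos": TCP position; "eef_rot": TCP orientation; "contact_force": force on the tool from outside, world axes, zero at the start; "torque": the same for the moment, N m; "grip_width": finger opening in m; "grip_force": force on a finger pad.
Only numpy, scipy, OpenCV 4.12 (cv2) and the standard library are available. Lean on these libraries where they do the work, as an engineer would, in place of code of your own. Each camera call takes 0.05 s, during which the arm holds its last target. There are 200 camera calls.

## Task

On the mounting board a loose glazed tile stands proud on its cushion between two tiles that are already fixed. Take the wooden spacer from its rack, slide it upright and fully down onto the board in the one joint beside the loose tile that is wide enough for it, within the length of the tiles, and let go of it. Then press the loose tile down with the fingertips, firmly but without forcing it, until it is flush with its neighbours, and finish while still holding it pressed there; leave the tin, the weight and the loupe where they are.

Things in the scene. Friction and masses are not known exactly. Their poses are not given: they have to be found in the camera images.
- board: Light wooden board, fixed, 92 mm (x) by 224 mm (y), 10 mm thick; a darker rail 30 mm high stands along its far edge, inner face at x = +38 mm. Origin: on the table under the middle of the row of tiles; x across the row to the rail, y along the row, z up. Three white tiles, each 60 mm long in x (-30 to +30), lie along y: the loose one in the middle, a fixed one at either side.
- small_tile_top (a point): Centre of the top of the narrower fixed tile (46 mm wide in y, top 24 mm above the table), 68 mm from the board's origin, at +y or -y from start to start. The joint between it and the loose tile is 15 mm wide, its middle 37.5 mm from the board's origin along y, its floor the board's top 10 mm above the table. It is open above and at the near (-x) end. Axes as the board's.
- wide_tile: The wider fixed tile, 64 mm wide in y, top 24 mm above the table; origin at the centre of its underside, 68 mm from the board's origin on the side opposite the narrower tile. The joint between it and the loose tile is only 6 mm wide, too narrow for the spacer.
- loose_tile_top (a point): Centre of the top face of the loose middle tile (60 x 60 mm, 11 mm thick), centred on the board's origin in x and y. At rest it is 32 mm above the table, 8 mm above the fixed tiles' tops; flush, 24 mm above the table. Axes as the board's.
- loose_tile (a joint): How far the loose tile is pressed down on its springy cushion, in m: 0 at rest (8 mm proud), 0.008 flush, 0.010 at the stop. It moves straight down only; needs about 3 N to start, 11 N at flush and 13 N at the stop (1 N per mm), and springs back up when let go.
- spacer_centre (a point): Centre (half-way up) of the spacer, an upright wooden blade 50 mm long (its x), 12 mm thick (its y), 56 mm high (its z), about 50 g, its lower long edges rounded to 3 mm. At the start it stands in the rack's slot, its centre 32 mm above the table and its upper 40 mm free. Seated in the joint, its centre is 38 mm above the table, its top 34 mm above the loose tile at rest.
- spacer: The spacer itself; origin at the centre of its underside, axes as spacer_centre.
- rack: Grey plastic spacer rack, fixed, 66 mm (x) by 47 mm (y), 20 mm high, with a slot 15 mm wide and 58 mm long along its x; slot floor 4 mm above the table, low stops 12 mm high at the slot's ends. Origin at the centre of its underside.
- strip_tin: Bystander: round green tin, 64 mm across, 23 mm high; origin at underside.
- weight: Bystander: grey knobbed weight, 47 mm across, 41 mm high; origin at underside.
- loupe: Bystander: black loupe, 42 mm across, 34 mm high; origin at underside.
Things that resemble listed ones, but are neither listed nor needed, are in the scene too. Of the things shaped like the spacer, the wooden one is meant.

How it is judged:
By the outcome, as a careful person would: the job done as asked, in the order asked, and still so for the second after the job is handed in, while the arm keeps its last pose, push and grip.
It also fails if it takes over 45 s, if anything falls off the work surface, if the arm or the gripper's body presses on something with over 40 N, if the wrist force passes 120 N, or if a joint passes its speed limit or range.

## Working session

There is one attempt and no reset: what is moved stays moved. The work goes in short steps, each a Python script; the robot and the scene stay as the last script left them, time stands still between calls to the robot, and variables do not carry over. Pictures are saved under pics/ and viewed, at most 10 in all, crops included, and the job is handed in when it is done.

```bash
mkdir -p pics; cat > h.py <<'E'
import numpy as np, cv2
from workcell import r, command_gripper, optics
def cloud(n):
    img,d=optics.get_image(n); c=optics.camera_model(n)
    return img,d,points(d,c)
def slopes(uv,c):
    K=c["K"]; k=c["k1"]
    p=cv2.undistortPoints(np.asarray(uv,np.float64).reshape(-1,1,2),np.array(K,float),np.array([k,0,0,0.]))
    return p.reshape(-1,2)
def points(d,c):
    h,w=d.shape; u,v=np.meshgrid(np.arange(w),np.arange(h))
    s=slopes(np.stack([u.ravel(),v.ravel()],1),c); z=d.ravel()[:,None]
    X=(np.hstack([s*z,z])-np.array(c["t"]))@np.array(c["R"])
    return X.reshape(h,w,3)
def on_plane(uv,c,z):
    s=slopes(uv,c); R=np.array(c["R"]); o=-R.T@np.array(c["t"])
    D=np.hstack([s,np.ones((len(s),1))])@R
    return o+D*((z-o[2])/D[:,2])[:,None]
E
python3 - <<'E'
from h import *
for n in("top","side"):
    img,d,P=cloud(n); cv2.imwrite(f"pics/{n}0.png",img[:,:,::-1]); np.savez(f"{n}0.npz",img=img,d=d,P=P)
    c=optics.camera_model(n); print(n,-np.array(c["R"]).T@c["t"],np.array(c["R"])[2],c["K"][0][0],c["k1"])
E
```

```text
top [0.46002237 0.11986946 1.13072657] [ 0.06751554 -0.00952201 -0.99767278] 415.2225099320985 0.033876368187913855
side [ 1.1804694  -0.3391084   0.95578501] [-0.53623877  0.3569136  -0.76489259] 400.7129221064923 0.006391880558355783
```

View pics/top0.png

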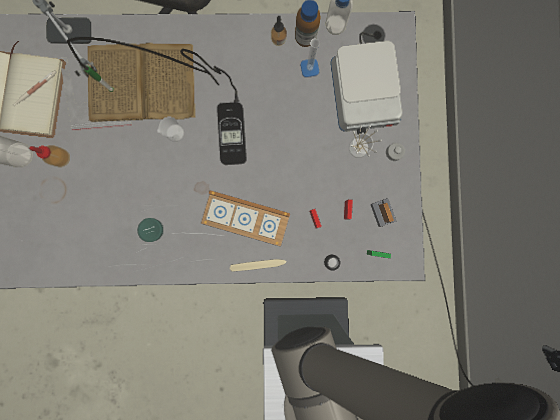

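View pics/side0.png

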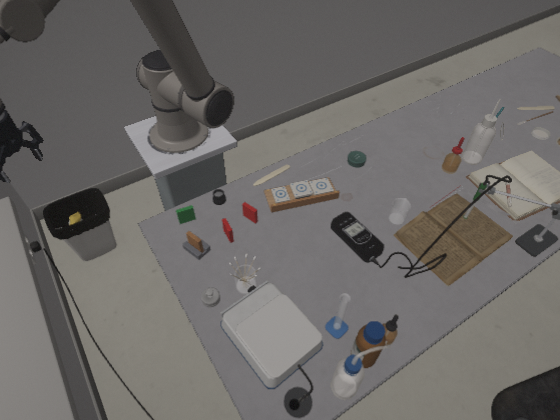

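The top view shows the board with its three tiles around (245,218) and the grey rack with the wooden spacer around (384,212). The red and green blades are decoys. In the side view the board is at (302,191) and the rack at (197,244). I'll zoom in on both.

```bash
python3 - <<'E'
from h import *
t=np.load("top0.npz")["img"];s=np.load("side0.npz")["img"]
f=lambda im,x,y,w,h,k:cv2.resize(im[y:y+h,x:x+w],None,fx=k,fy=k,interpolation=cv2.INTER_CUBIC)
A=np.hstack([f(t,196,184,100,66,5),f(t,364,190,50,66,5)])[:, :750]
B=np.hstack([f(s,258,170,90,50,5),f(s,172,222,60,50,5)])
cv2.imwrite("pics/z.png",np.vstack([A,B])[:,:,::-1])
E
```

```text
(no output)
```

View pics/z.png

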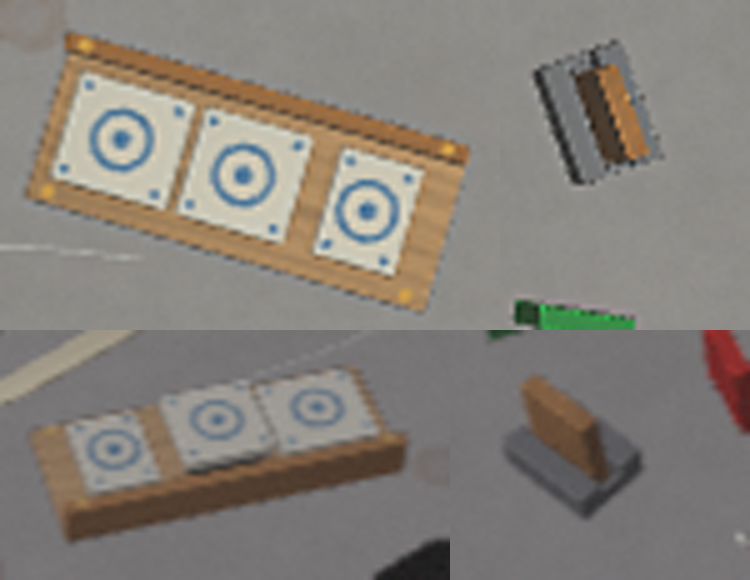

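```bash
cat > meas.py <<'E'
from h import *
def blobs(m,amin):
    cs,_=cv2.findContours(m.astype(np.uint8),cv2.RETR_EXTERNAL,cv2.CHAIN_APPROX_NONE)
    return [c for c in cs if cv2.contourArea(c)>amin]
def centroid(c,cam,z):
    # metric rectangle of contour cast on plane z
    p=on_plane(c.reshape(-1,2),cam,z)[:,:2].astype(np.float32)*1000
    return cv2.minAreaRect(p)
def roi(sh,x,y,w,h):
    m=np.zeros(sh,bool); m[y:y+h,x:x+w]=1; return m
E
python3 - <<'E'
from meas import *
R={"top":((196,184,100,66),(364,190,50,46)),"side":((258,170,90,50),(172,222,45,50))}
for n in R:
    z=np.load(n+"0.npz"); im=z["img"]; P=z["P"]; cam=optics.camera_model(n)
    hsv=cv2.cvtColor(im,cv2.COLOR_RGB2HSV); H,S,V=[hsv[...,i].astype(int) for i in range(3)]
    m=roi(V.shape,*R[n][0])&(V>150)&(S<50)
    print(n,"tiles")
    for c in blobs(m,60):
        mm=np.zeros(V.shape,np.uint8);cv2.drawContours(mm,[c],-1,1,-1)
        zz=P[mm>0]; print(" px",c.reshape(-1,2).mean(0).round(1),"depth med",np.median(zz,0).round(4),[ [np.round(q,1) for q in centroid(c,cam,h)] for h in(.024,.032)])
    m=roi(V.shape,*R[n][1])&(S>80)&(H<25)
    print("spacer all")
    for c in blobs(m,10): print(c.reshape(-1,2).mean(0).round(1),[np.round(q,1) for q in centroid(c,cam,.06)])
    q=m&(P[...,2]>.055); print("top-depth pts",q.sum(),np.median(P[q],0).round(4) if q.any() else "", "V", np.percentile(V[m],[5,25,50,75,95]))
    for t in (110,130,150):
        for c in blobs(m&(V>t),8): print("bright",t,c.reshape(-1,2).mean(0).round(1),[np.round(q,1) for q in centroid(c,cam,.06)])
    w=roi(V.shape,*R[n][0])&(S>60)&(H<25); 
    for c in blobs(w,200): print("board z0",[np.round(q,1) for q in centroid(c,cam,.01)])
E
```

```text
top tiles
 px [269.2 225.8] depth med [0.4725 0.1375 0.0246] [[array([472.9, 137.3]), array([44.1, 58.7]), np.float64(72.5)], [array([472.9, 137.2]), array([43.8, 58.3]), np.float64(72.5)]]
 px [244.5 218.5] depth med [0.4922 0.2027 0.0327] [[array([493.3, 202.6]), array([59.1, 59.1]), np.float64(73.1)], [array([493.1, 202. ]), array([58.6, 58.7]), np.float64(73.1)]]
 px [220.2 211.7] depth med [0.512  0.2672 0.0246] [[array([512.8, 266.8]), array([63.7, 58.6]), np.float64(72.6)], [array([512.4, 265.7]), array([63.3, 58.2]), np.float64(72.6)]]
spacer all
[386.  212.2] [array([ 502.4, -165.1]), array([49.7, 23.4]), np.float64(18.6)]
top-depth pts 86 [ 0.5029 -0.1704  0.0606] V [ 66.    71.25 141.   160.   170.  ]
bright 110 [388.1 211.8] [array([ 503.5, -170.9]), array([47.9, 11.7]), np.float64(18.0)]
bright 130 [388.3 212. ] [array([ 503.2, -171.3]), array([47.2, 11.5]), np.float64(16.5)]
bright 150 [388.2 212.2] [array([ 502.9, -170.6]), array([47.1, 10. ]), np.float64(18.0)]
board z0 [array([495.7, 202.9]), array([226.6,  92.6]), np.float64(72.9)]
side tiles
 px [300.4 188.7] depth med [0.4949 0.1986 0.0319] [[array([488.2, 203. ]), array([56. , 58.2]), np.float64(70.7)], [array([494.2, 198.3]), array([55.5, 57.7]), np.float64(70.7)]]
 px [320.8 186.4] depth med [0.5144 0.2635 0.024 ] [[array([513.9, 263.1]), array([60.6, 57.4]), np.float64(73.3)], [array([519.7, 257.9]), array([60. , 56.9]), np.float64(73.3)]]
 px [269.8 175.7] depth med [0.3724 0.1561 0.0045] [[array([388.5, 149.8]), array([ 16.6, 100.9]), np.float64(5.8)], [array([395.3, 145.6]), array([ 16.5, 100. ]), np.float64(5.8)]]
spacer all
[194.6 241.1] [array([ 522.2, -176.1]), array([78.5, 27.2]), np.float64(17.5)]
top-depth pts 69 [ 0.5063 -0.1739  0.0603] V [ 66.   98.  104.  122.  129.5]
bright 110 [192.8 236.2] [array([ 504.7, -174.4]), array([46. , 13.1]), np.float64(18.8)]
board z0 [array([500.3, 201.6]), array([232.1,  96.4]), np.float64(72.8)]
```

```bash
cat >> h.py <<'E'
from scipy.spatial.transform import Rotation as Ro
def quat(a):   # tool down, closing axis (tool y) at world angle a (deg)
    a=np.radians(a); y=np.array([np.cos(a),np.sin(a),0]); z=np.array([0,0,-1.])
    return Ro.from_matrix(np.stack([np.cross(y,z),y,z],1)).as_quat()
B=np.array([.4936,.2001]); YAW=-17.1
bx=np.array([np.cos(np.radians(YAW)),np.sin(np.radians(YAW))]); by=np.array([-bx[1],bx[0]])
S=np.array([.5040,-.1727]); SY=18.
J=B-.0375*by
def st(): 
    s=r.read_state(); print("t",round(s["time_s"],2),"pos",np.round(s["eef_pos"],4),"F",np.round(s["contact_force"],2),"w",round(s["grip_width"],4),"gf",np.round(s["grip_force"],1)); return s
E
python3 - <<'E'
from h import *
print(r.tip_extent,J)
for o in(90,-90):
    print(r.solve_ik([*S,.15],quat(SY+o)),r.solve_ik([*J,.15],quat(YAW+o)))
for o in(0,180): print(r.solve_ik([*B,.15],quat(YAW+o)))
E
```

```text
0.025 [0.48257349 0.16425776]
[-4.74018017e-01  4.65006541e-01  1.65177541e+00 -4.44089210e-16
  1.02481070e+00 -2.35897361e+00] [ 1.77637422e-01  4.28314262e-01  1.71547673e+00 -4.44089210e-16
  9.97801661e-01 -1.09470760e+00]
[-4.74018017e-01  4.65006541e-01  1.65177541e+00 -4.44089210e-16
  1.02481070e+00  7.82619044e-01] [ 1.77637422e-01  4.28314262e-01  1.71547673e+00 -4.44089210e-16
  9.97801661e-01  2.04688505e+00]
[ 2.41204244e-01  4.64765769e-01  1.65219817e+00 -4.44089210e-16
  1.02462871e+00  5.39655546e-01]
[ 2.41204244e-01  4.64765769e-01  1.65219817e+00 -4.44089210e-16
  1.02462871e+00 -2.60193711e+00]
```

```bash
python3 - <<'E'
from h import *
q=quat(SY-90)
r.reach([*S,.16],q); command_gripper(.05,30)
print(r.move_straight([*S,.057],q,speed=.1,max_force=8)); st()
command_gripper(.0,30); st()
E
```

```text
False
t 3.27 pos [ 0.5044 -0.1729  0.0576] F [ 0.61 -0.16 -0.63] w 0.0498 gf 0.0
t 3.7 pos [ 0.504  -0.1724  0.0574] F [-0.98  2.96  3.68] w 0.0119 gf 34.5
```

```bash
python3 - <<'E'
from h import *
q=quat(SY-90)
r.move_straight([*S,.16],q,speed=.15); st()
q=quat(YAW-90)
r.reach([*J,.16],q)
r.move_straight([*J,.085],q,speed=.1); s=st()  # spacer bottom ~ 0.032+... tips .060, bottom ~.032
for n in("top","side"):
    img,d,P=cloud(n); np.savez(f"{n}1.npz",img=img,d=d,P=P)
    x,y,w,h=(196,184,100,66) if n=="top" else (245,150,110,80)
    cv2.imwrite(f"pics/{n}1.png",cv2.resize(img[y:y+h,x:x+w],None,fx=7,fy=7,interpolation=cv2.INTER_CUBIC)[:,:,::-1])
E
```

```text
t 4.53 pos [ 0.5035 -0.1725  0.1592] F [-0.62  0.22 -1.21] w 0.0115 gf 33.9
t 6.71 pos [0.483  0.1642 0.0855] F [ 0.25 -0.58 -0.35] w 0.0113 gf 33.8
```

View pics/side1.png

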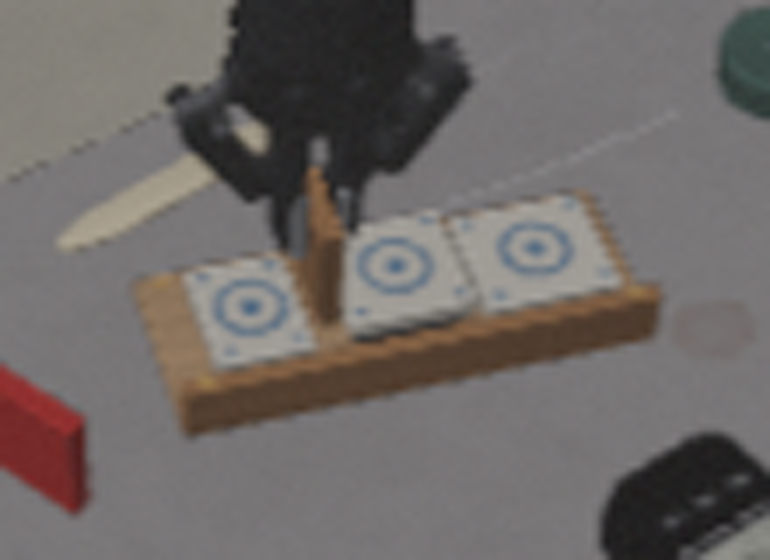

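The side view shows the spacer held upright above the wide joint (crop about (322,310)) and clear of both tiles. Next I'll measure its lateral offset from the joint within this one camera.

```bash
python3 - <<'E'
from meas import *
z=np.load("side1.npz"); im=z["img"];P=z["P"]; cam=optics.camera_model("side")
hsv=cv2.cvtColor(im,cv2.COLOR_RGB2HSV); H,S_,V=[hsv[...,i].astype(int) for i in range(3)]
m=roi(V.shape,284,172,14,30)&(S_>70)&(H<25)&(P[...,2]>.036)
L=lambda p:np.stack([(p[...,:2]-B)@bx,(p[...,:2]-B)@by],-1)*1000
q=L(P)
# y extents per image row of the spacer and tile borders, in board axes about B
for v in range(180,196):
    c=np.where(m[v])[0]
    if len(c): print(v,c.min(),c.max(),"y",q[v,c].min(0).round(1)[1],q[v,c].max(0).round(1)[1],"x",q[v,c,0].min().round(1),q[v,c,0].max().round(1),"z",(P[v,c,2].min()*1e3).round(1),(P[v,c,2].max()*1e3).round(1))
w=roi(V.shape,258,170,90,50)&(V>120)&(S_<50)
for c in blobs(w,60):
    u=c.reshape(-1,2).mean(0); print("tile px",u.round(1),[(L(np.array(centroid(c,cam,h)[0])/1000).round(2),np.round(centroid(c,cam,h)[1],1)) for h in(.024,.032)])
    for h in(.024,.032):
        y=L(on_plane(c.reshape(-1,2),cam,h))[:,1]; print(h,"y 3/97%",np.percentile(y,[3,97]).round(1))
# top camera
z=np.load("top1.npz"); print("top spacer pts")
E
```

```text
180 289 292 y -44.0 -35.8 x 10.2 14.1 z 87.4 90.3
181 289 293 y -45.3 -30.8 x 9.5 16.1 z 79.5 89.1
182 289 293 y -46.2 -30.7 x 9.5 22.1 z 75.1 90.8
183 289 293 y -47.2 -36.5 x 20.8 26.6 z 86.6 89.5
184 289 293 y -47.0 -36.0 x 20.6 26.8 z 82.0 87.1
185 289 293 y -46.8 -36.5 x 20.3 28.9 z 77.3 85.5
186 289 293 y -45.9 -35.9 x 18.2 26.7 z 70.5 77.9
187 286 293 y -47.5 -35.2 x -9.4 25.3 z 38.0 72.6
188 287 293 y -46.6 -35.7 x -1.1 26.9 z 41.8 69.6
189 287 293 y -47.2 -35.9 x 2.1 27.7 z 40.8 65.3
190 288 292 y -47.1 -38.2 x 13.5 26.2 z 48.1 59.8
191 288 292 y -47.0 -38.4 x 13.7 26.8 z 43.8 55.9
192 288 292 y -47.3 -37.9 x 14.5 26.2 z 40.1 51.6
193 289 292 y -46.3 -38.2 x 22.1 26.8 z 43.3 46.3
194 289 292 y -46.3 -37.1 x 22.5 26.9 z 38.3 42.3
195 289 291 y -46.7 -40.9 x 24.0 26.3 z 36.3 37.0
tile px [323.  210.2] [(array([104.59,  47.63]), array([152.3,  69.9])), (array([110.69,  44.53]), array([151. ,  69.3]))]
0.024 y 3/97% [-20.1 115.3]
0.032 y 3/97% [-22.7 111.6]
tile px [324.3 182. ] [(array([-11.26,  69.74]), array([182.7, 109.8])), (array([-4.16, 66.45]), array([181.1, 108.8]))]
0.024 y 3/97% [-22.8 158.1]
0.032 y 3/97% [-25.3 154.1]
tile px [271.6 186.1] [(array([-44.1 , -89.27]), array([ 90. , 151.1])), (array([-36.72, -91.19]), array([ 89.2, 149.8]))]
0.024 y 3/97% [-131.3  -45.8]
0.032 y 3/97% [-132.9  -48. ]
top spacer pts
```

In the side camera the spacer reads about 3.9 mm toward -y of its true pose. Correcting for that puts the board about 1.8 mm further along +y, which agrees with the top camera. I'll apply the shift and insert under a force guard.

```bash
sed -i 's/^J=/B=B+.0018*by\nJ=/' h.py; python3 - <<'E'
from h import *
q=quat(YAW-90)
r.move_straight([*J,.092],q,speed=.05)
s=st()
print(r.move_straight([*J,.060],q,speed=.02,max_force=5)); st()
E
```

```text
t 7.1 pos [0.4836 0.1662 0.0928] F [-0.17  0.5  -0.4 ] w 0.0116 gf 33.8
True
t 8.39 pos [0.4831 0.1661 0.0633] F [-0.99 -0.25  4.84] w 0.0116 gf 34.5
```

The spacer stopped at TCP z = 0.0633, the seated height, with little lateral force. I'll release it, back off and check.

```bash
python3 - <<'E'
from h import *
q=quat(YAW-90)
command_gripper(.04); st()
r.move_straight([*J,.15],q,speed=.12)
r.reach([.40,.05,.22],q); command_gripper(0,30); s=st()
ims=[]
for n in("top","side"):
    img,d,P=cloud(n); np.savez(f"{n}2.npz",img=img,d=d,P=P)
    x,y,w,h=(196,184,100,66) if n=="top" else (250,160,100,66)
    ims.append(cv2.resize(img[y:y+h,x:x+w],None,fx=4.5,fy=4.5,interpolation=cv2.INTER_CUBIC))
    m=np.zeros(d.shape,bool); m[y:y+h,x:x+w]=1; m&=(P[...,2]>.055)&(P[...,2]<.08)
    p=P[m]; print(n,m.sum(),(np.percentile(p[:,2],[50,95])*1e3).round(1))
cv2.imwrite("pics/2.png",np.vstack(ims)[:,:,::-1])
E
```

```text
t 8.78 pos [0.4824 0.1659 0.0625] F [ 0.24  0.22 -0.58] w 0.0401 gf 0.0
t 10.8 pos [0.4001 0.0503 0.2197] F [-0.55  0.07 -0.56] w 0.0001 gf 0.0
top 92 [66.4 69.4]
side 80 [64.9 68.5]
```

View pics/2.png

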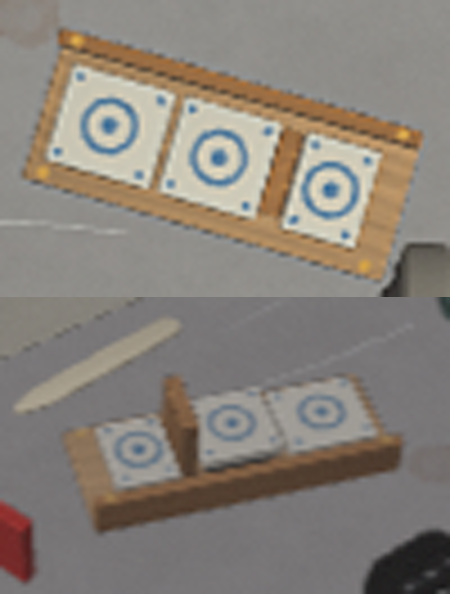

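Both views show the spacer upright and seated between the narrow and loose tiles: top at 66 mm, within the tiles' length. Now I'll press the loose tile.

```bash
python3 - <<'E'
from h import *
q=quat(YAW)
r.reach([*B,.15],q)
r.move_straight([*B,.062],q,speed=.1)
r.hold(.3); st()
print(r.move_straight([*B,.053],q,speed=.015,max_force=11)); r.hold(.2); st()
for z in(.051,.049):
    if r.read_state()["contact_force"][2]>11: break
    r.move_straight([*B,z],q,speed=.01,max_force=9); r.hold(.2); st()
F=[]
for _ in range(8):
    r.hold(.05); s=r.read_state(); F.append([s["contact_force"][2],s["eef_pos"][2]])
print(np.mean(F,0).round(4))
E
```

```text
t 13.38 pos [0.4943 0.2019 0.0624] F [ 0.23 -0.28  0.13] w -0.0004 gf 0.0
False
t 14.33 pos [0.4942 0.2019 0.0534] F [-1.46 -0.37  5.4 ] w 0.0001 gf 3.1
t 14.88 pos [0.4942 0.2018 0.0516] F [-2.34 -0.93  8.71] w 0.0 gf 4.0
t 15.43 pos [0.4942 0.2019 0.0498] F [-3.14 -1.15  9.76] w -0.0001 gf 4.9
[9.6958 0.0498]
```

```bash
python3 - <<'E'
from h import *
q=quat(YAW)
r.move_straight([*B,.0482],q,speed=.01); r.hold(.4)
F=[]
for _ in range(10):
    r.hold(.05); s=r.read_state(); F.append([s["contact_force"][2],s["eef_pos"][2]])
print(np.mean(F,0).round(4)); st()
for n in("top","side"):
    img,d,P=cloud(n)
    L=np.stack([(P[...,:2]-B)@bx,(P[...,:2]-B)@by],-1)*1000
    V=img.min(-1)
    for nm,y0,y1 in(("loose",-22,24),("wide",42,92),("narrow",-85,-52)):
        m=(abs(L[...,0])<24)&(L[...,1]>y0)&(L[...,1]<y1)&(P[...,2]>.012)&(P[...,2]<.038)&(V>90)
        print(n,nm,m.sum(),(P[m][:,2].mean()*1e3).round(2) if m.any() else "")
x,y,w,h=250,150,100,76
cv2.imwrite("pics/3.png",cv2.resize(img[y:y+h,x:x+w],None,fx=6,fy=6,interpolation=cv2.INTER_CUBIC)[:,:,::-1])
E
```

```text
[10.7208  0.049 ]
t 16.98 pos [0.4942 0.2019 0.049 ] F [-2.99 -1.25 10.76] w 0.0002 gf 5.3
top loose 0 
top wide 0 
top narrow 93 24.87
side loose 99 24.1
side wide 166 23.86
side narrow 114 24.03
```

View pics/3.png

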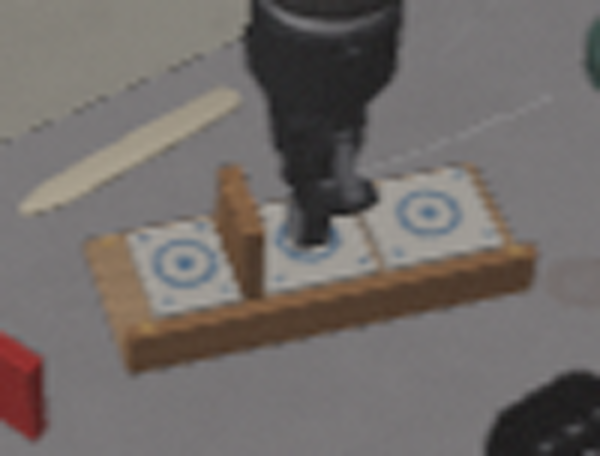

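The closed fingertips are pressing the loose tile at crop (310,240). It's level with its neighbours (24.1 mm against 23.9 and 24.0 mm, at 10.7 N), and the spacer still stands at (242,230).

```bash
python3 -c "
from h import *
print(r.finish_job())"
```

```text
the job is handed in; nothing more can be done
None
```

The job is handed in: the wooden spacer is seated upright in the wide joint and released, and the loose tile is held flush at about 10.7 N; the tin, weight and loupe were never approached.

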